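# File the parts cases upright in the slotted bench rack

## Robot

A 6-joint arm with a two-finger parallel gripper is mounted at the origin on the work surface. World frame = base frame: x ahead of the robot, y to its left, z up, the work surface at z = 0. Lengths are in m, angles in rad, forces in N, time in s.
With the tool pointing down it reaches from about 0.375 to 0.9 m from the base axis. Payload 3.1 kg.
Tool frame: the origin (TCP) lies on the front face of the gripper's body, between the roots of the fingers; the fingertips stand 70 mm ahead of it and the grasp point (between the pads) lies 51 mm ahead of it (arm.grip_depth is the distance from the TCP to the grasp point, in m); z points along the fingers, y is the line along which they close (so a half turn about z gives the same grasp; the last joint's range is limited). The gripper opens to 87 mm and grips with 3 to 60 N. Pads are 19 mm wide; open, the fingers measure 117 mm over their backs; the gripper's body (75 mm by 190 mm) begins 51 mm behind the grasp point.
Start: joints at [-1.407, 0.527, 1.433, -0, 1.181, -0.178], TCP at [0.21, -0.589, 0.292] pointing down, gripper open.
Joint ranges: [-3.08, 3.08], [-0.75, 2.2], [0.22, 2.44], [-1.43, 4.57], [0, 2.65], [-2.85, 2.85]. Speed limits (rad/s): [2.79, 2.79, 3.14, 3.14, 3.14, 3.14].

## Interface

Orientations are given as [roll, pitch, yaw] about the fixed x, y, z axes, in that order (R = Rz(yaw) Ry(pitch) Rx(roll)).
In Python, from cell import arm, vision, sign_off gives the robot as it stands.
- The arm moves only by the shell command python3 -m crank 'ROWS' [FORCE]. ROWS is JSON, a list that holds one entry, the list of rows, each a list of 5 numbers: the finger opening in cm, from 0 to 8.7, then the shift along the tool's x, y, z in cm, then the turn about the tool's z in degrees. A call has 1 to 8 rows; each row is the pose to reach, as a shift and turn from the pose commanded when the call began, along the tool's axes at that moment; what a row does not reach only later rows make up. A row lasts 1/10 s, in which the tool goes at most 50 mm and 8.59 degrees, less where a joint would pass 70% of its speed; a pose out of reach is approached as far as the arm can. A call with a gripper value outside its range is refused whole. The fingers move at their own pace and stop on an object; FORCE is the grip in N (left out, the last holds). Time passes only in rows, so rows that repeat a pose let the fingers close. It gives the time, the measured TCP pose, the force, the opening and the grip force at its end, in the units of the state.
- arm.sense(): the state, without advancing time (a new reading comes with each control period).
- vision.get_image(name): name is "scene" or "top" or "wrist"; returns a dict with "pixels" (400x640x3 uint8, red, green, blue), "depth" (400x640 float32, m along the optical axis (not along the pixel's ray), 0 where there is no reading), "fx", "fy", "cx", "cy" (pixels), "extrinsics" (4x4, takes a point from camera to world coordinates). Camera axes: x right, y up, looking along -z (the intrinsics and any distortion apply to the point x, -y, -z); pixel columns grow to the right and rows downward; lengths in m; the calibration is good to about 2 mm. A picture is of the moment at which its call begins.
- sign_off(): hands the job in; it is judged then, once.
The state is a dict: "time_s": time; "joint_pos": joint angles; "joint_velocities": joint speeds; "joint_efforts": joint torques, N m; "ee_pos": TCP position; "tool_rot": TCP orientation; "ft_force": force on the tool from outside, world axes, zero at the start; "torque": the same for the moment, N m; "grip_width": opening from 0.0 (shut) to 1.0 (fully open); "grip_force": force on a finger pad.
Only numpy, scipy, OpenCV 4.12 (cv2) and the standard library are available. Lean on these libraries where they do the work, as an engineer would, in place of code of your own. Each camera call takes 0.05 s, during which the arm holds its last target. There are 200 camera calls.

## Task

Put away the three flat grey parts cases that lie on the watch bench: stand each one on its short edge in the rack slot whose length fits it (small in the shortest slot, large in the longest), pushed fully home so that it rests leaning on the backrest. Leave the other things on the bench where they are.

Things in the scene. Friction and masses are not known exactly. Their poses are not given: they have to be found in the camera images.
- case_small: the small flat closed parts case, a grey plastic slab 84 x 46 x 14 mm with a white label panel on one face, lying flat on the bench; origin at its centre, x along the 84 mm length, y along the 46 mm width, z through the 14 mm thickness. It may stand either end up and face either way
- case_medium: the medium flat closed parts case, a grey plastic slab 98 x 56 x 14 mm with a white label panel on one face, lying flat on the bench; origin at its centre, x along the 98 mm length, y along the 56 mm width, z through the 14 mm thickness. It may stand either end up and face either way
- case_large: the large flat closed parts case, a grey plastic slab 112 x 66 x 14 mm with a white label panel on one face, lying flat on the bench; origin at its centre, x along the 112 mm length, y along the 66 mm width, z through the 14 mm thickness. It may stand either end up and face either way
- slot_small: wooden slot for the small case (fixed): open-topped pocket 52 mm long (y), 19 mm wide (x), walls 5 mm thick, 20 mm high; on its +x side a backrest 34 mm wide, 46 mm high. Origin: middle of the pocket floor, 22 mm above the bench; z up, x to the rack's back. Pocket and backrest lean back 25 degrees: a case goes in along and rests along (0.423, 0, 0.906) of this frame
- slot_medium: wooden slot for the medium case (fixed): open-topped pocket 62 mm long (y), 19 mm wide (x), walls 5 mm thick, 20 mm high; on its +x side a backrest 34 mm wide, 46 mm high. Origin: middle of the pocket floor, 22 mm above the bench; z up, x to the rack's back. Pocket and backrest lean back 25 degrees: a case goes in along and rests along (0.423, 0, 0.906) of this frame
- slot_large: wooden slot for the large case (fixed): open-topped pocket 72 mm long (y), 19 mm wide (x), walls 5 mm thick, 20 mm high; on its +x side a backrest 34 mm wide, 46 mm high. Origin: middle of the pocket floor, 22 mm above the bench; z up, x to the rack's back. Pocket and backrest lean back 25 degrees: a case goes in along and rests along (0.423, 0, 0.906) of this frame
- rack: fixed wooden base plate under the three slots, 150 x 112 x 10 mm, which stand one behind the other 42 mm apart along its x, in an order that changes; origin at the centre of its underside, x points to the rack's back (away from the robot), same yaw as the slots
- jar: glass jar with a white lid, 60 mm in diameter, 75 mm high, standing among the cases; leave alone; origin at the centre of its underside
- loupe: black eye loupe, 38 mm in diameter, 34 mm high, standing; leave alone; origin at the centre of its underside
- holder: brass movement ring, 40 mm outside diameter, 14 mm high, lying flat; leave alone; origin at the centre of its underside
- driver: screwdriver, 130 mm long, lying along its x axis; leave alone; origin about mid-length, underside
- brush: bench brush, 150 mm long, lying along its x axis; leave alone; origin about mid-length, underside
- dish: small white bowl, 60 mm across, 35 mm high; leave alone; origin at the centre of its underside
There are look-alikes about, which are no part of the job. What is shaped like the case_large but pink is not meant.

How it is judged:
At the end, for the whole second after the job is handed in: Each case stands on a short edge in the slot of its size, either way round, at rest: centre within 12 mm front to back, 8 mm sideways and 7 mm in height of its place on the slot floor against the backrest, length within 0.7 rad of vertical, width within 0.2 rad of the slot's length (x of case_small in the frame of slot_small between 0.008 and 0.032 m and y of case_small in the frame of slot_small between -0.008 and 0.008 m and z of case_small in the frame of slot_small between 0.03 and 0.044 m and angle between the x axis of case_small and the z axis of slot_small, either way round below 0.7 rad and angle between the y axis of case_small and the y axis of slot_small, either way round below 0.2 rad and linear speed of each of case_small, case_medium, case_large below 0.02 m/s and x of case_medium in the frame of slot_medium between 0.011 and 0.035 m and y of case_medium in the frame of slot_medium between -0.008 and 0.008 m and z of case_medium in the frame of slot_medium between 0.0364 and 0.0504 m and angle between the x axis of case_medium and the z axis of slot_medium, either way round below 0.7 rad and angle between the y axis of case_medium and the y axis of slot_medium, either way round below 0.2 rad and x of case_large in the frame of slot_large between 0.0139 and 0.0379 m and y of case_large in the frame of slot_large between -0.008 and 0.008 m and z of case_large in the frame of slot_large between 0.0427 and 0.0567 m and angle between the x axis of case_large and the z axis of slot_large, either way round below 0.7 rad and angle between the y axis of case_large and the y axis of slot_large, either way round below 0.2 rad); the robot touches nothing.
It fails at once if a bystander (jar, loupe, ring, screwdriver, brush or bowl) is moved more than 30 mm (distance of any of jar, loupe, holder, driver, brush, dish from where it was at the start of the episode above 0.03 m).
It fails at once if the jar is tipped over (angle between jar's own z axis and vertical above 0.5 rad).
It also fails if it takes over 72 s, if anything falls off the work surface, if the arm or the gripper's body presses on something with over 40 N, if the wrist force passes 120 N, or if a joint passes its speed limit or range.

## Working session

There is one attempt and no reset: what is moved stays moved. The work goes in short steps, Python scripts to look and compute and a shell command to move; the robot and the scene stay as the last step left them, time stands still between calls to the robot, and variables do not carry over. Pictures are saved under pics/ and viewed, at most 10 in all, crops included, and the job is handed in when it is done.

```bash
ls; mkdir -p pics; cat > h.py <<'E'
import numpy as np, cv2
from cell import arm, vision, sign_off
def grab(n):
    im=vision.get_image(n); np.savez('/tmp/'+n+'.npz',**{k:np.asarray(v) for k,v in im.items()}); return im
def load(n): return dict(np.load('/tmp/'+n+'.npz'))
def cloud(im):
    d=np.asarray(im['depth'],float); v,u=np.mgrid[0:d.shape[0],0:d.shape[1]]
    P=np.stack([(u-im['cx'])/im['fx']*d,-(v-im['cy'])/im['fy']*d,-d,np.ones_like(d)],-1)@np.asarray(im['extrinsics']).T
    P=P[...,:3]; P[d<=0]=np.nan; return P
def save(im,f): cv2.imwrite('pics/'+f,np.asarray(im['pixels'])[...,::-1])
E
python3 - <<'E'
from h import *
for n in ('top','scene'):
    im=grab(n); save(im,n+'0.png'); print(n,im['fx'],im['cx'],im['cy'],np.round(im['extrinsics'],3).tolist(), [k for k in im])
print(arm.sense())
E
```

```text
pics
top 505.23689338609915 321.85766182975124 196.06964399656152 [[-0.017, 0.994, -0.108, 0.335], [-1.0, -0.02, -0.019, 0.027], [-0.021, 0.107, 0.994, 1.763], [0.0, 0.0, 0.0, 1.0]] ['pixels', 'depth', 'fx', 'fy', 'cx', 'cy', 'extrinsics']
scene 503.14159837631524 313.5017459582839 194.05806903063933 [[-0.9, -0.283, 0.331, 0.983], [0.435, -0.605, 0.667, 0.969], [0.011, 0.744, 0.668, 0.979], [0.0, 0.0, 0.0, 1.0]] ['pixels', 'depth', 'fx', 'fy', 'cx', 'cy', 'extrinsics']
{'time_s': 0.1, 'joint_pos': array([-1.40650521e+00,  5.28376548e-01,  1.43378210e+00, -9.68469412e-06,
        1.18141578e+00, -1.78492310e-01]), 'joint_velocities': array([-0.00019037, -0.00376596, -0.00431151, -0.0006556 , -0.00338986,
       -0.00069028]), 'joint_efforts': array([-5.10397986e-04, -4.40985382e+01, -1.77150589e+01,  6.34156773e-02,
        5.34085685e-02, -3.59435217e-05]), 'ee_pos': array([ 0.21001032, -0.58809393,  0.29136478]), 'tool_rot': array([-3.13964077e+00, -3.43046760e-04,  3.42786782e-01]), 'ft_force': array([0.00312575, 0.33509215, 0.31767762]), 'torque': array([-0.00194626, -0.01752169,  0.0038719 ]), 'grip_force': 0.0, 'grip_width': 0.9979790190751149}
```

View pics/top0.png

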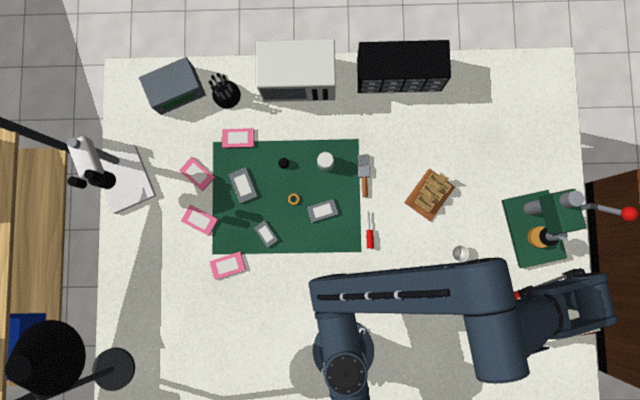

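View pics/scene0.png

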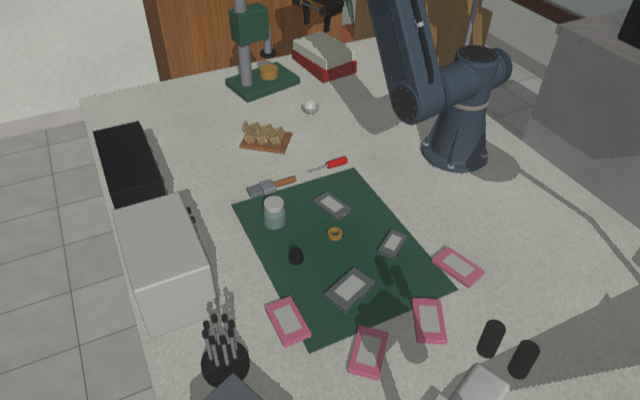

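Top view: the green mat carries three grey cases at (243,185), (322,210) and (265,233). Look-alikes are the pink frames at (238,137), (197,173), (199,220) and (228,265), all rejected on colour. Rack is at (430,195), jar (325,160), loupe (284,163), ring (293,199), brush (364,175), driver (370,235), bowl (460,253).

```bash
python3 - <<'E'
from h import *
im=load('top'); P=cloud(im); px=im['pixels'].astype(np.uint8)
hsv=cv2.cvtColor(px,cv2.COLOR_RGB2HSV)
for n,(u,v) in dict(a=(243,185),b=(322,210),c=(265,233)).items():
    m=((hsv[...,1]<70)).astype(np.uint8); w=np.zeros_like(m); cv2.circle(w,(u,v),23,1,-1)
    m=m*w*(np.nan_to_num(P[...,2])>0.006)
    k,l,st,_=cv2.connectedComponentsWithStats(m.astype(np.uint8)); i=l[v,u]
    X=P[l==i]; r=cv2.minAreaRect((X[:,:2]*1000).astype(np.float32)); print(n,r,np.nanmedian(X[:,2]),len(X))
for n,(u,v) in dict(jar=(325,160),loupe=(284,163),ring=(293,199),bowl=(460,253),mat=(300,230),bench=(400,150)).items(): print(n,P[v,u].round(3))
crop=px[100:290,180:470]; cv2.imwrite('pics/crop.png',cv2.resize(crop,None,fx=2.7,fy=2.7,interpolation=cv2.INTER_CUBIC)[...,::-1])
# rack
X=P[165:225,400:460].reshape(-1,3); Y=X[X[:,2]>0.006]; print(cv2.minAreaRect((Y[:,:2]*1000).astype(np.float32)))
s=P[150:240,390:470]; print('z hist',np.histogram(Y[:,2],8))
E
```

```text
a ((569.7827758789062, 338.3119812011719), (113.2608642578125, 65.49663543701172), 21.917402267456055) 0.01465856702614965 573
b ((474.98046875, 59.43789291381836), (57.07981491088867, 100.30491638183594), 16.014772415161133) 0.014548753918945945 449
c ((397.8789367675781, 257.1266784667969), (84.06755065917969, 46.98015594482422), 34.52233123779297) 0.014064658978482525 311
jar [0.64  0.046 0.079]
loupe [0.641 0.189 0.035]
ring [0.518 0.162 0.001]
bowl [ 0.32  -0.411  0.008]
mat [ 0.409  0.139 -0.004]
bench [ 0.684 -0.218  0.003]
((524.0491333007812, -315.1329650878906), (204.1158447265625, 210.1510467529297), 87.35826873779297)
z hist (array([605, 215, 144, 174, 185, 130,  55,  28]), array([0.00600202, 0.01372755, 0.02145307, 0.0291786 , 0.03690413,
       0.04462966, 0.05235519, 0.06008072, 0.06780625]))
```

View pics/crop.png

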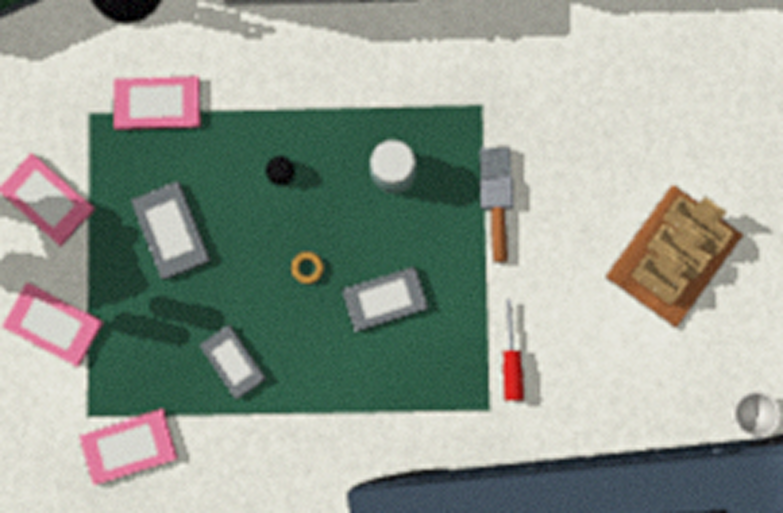

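Crop confirms the choice: large at crop (170,230), medium at (385,298) and small at (232,362). The fitted sizes match within 2 mm and the tops are at 14–15 mm. Next I'll view the rack from above with the wrist camera.

```bash
cat >> h.py <<'E'
from scipy.spatial.transform import Rotation as Ro
def to(x,y,z,yawdeg):
    "shift in tool cm and turn deg to reach TCP pose"
    s=arm.sense(); R=Ro.from_euler('xyz',s['tool_rot'])
    d=R.inv().apply(np.array([x,y,z])-s['ee_pos'])*100
    t=-(yawdeg-np.degrees(s['tool_rot'][2])); t=(t+180)%360-180
    print('shift',d.round(2),'turn',round(t,1))
E
python3 -m crank '[[[8.7,5,-2,-0.8,0],[8.7,10,-4,-1.6,0],[8.7,15,-6,-2.4,0],[8.7,20,-8,-3.2,0],[8.7,25,-10,-4,0],[8.7,30,-12,-5,0],[8.7,34,-14,-6,0],[8.7,34,-14,-6,0]]]'
python3 - <<'E'
from h import *
im=grab('wrist'); save(im,'w0.png'); print(arm.sense()['ee_pos'],np.round(im['extrinsics'],3).tolist())
E
```

```text
time_s: 0.9
ee_pos: [0.4858, -0.3392, 0.3528]
tool_rot: [-3.141, -0.001, 0.346]
ft_force: [0.5, -1.1, -0.1]
grip_width: 1.001
grip_force: 0.0
[ 0.48724398 -0.33788737  0.35335802] [[0.34, 0.907, 0.247, 0.553], [-0.94, 0.328, 0.089, -0.314], [0.0, -0.263, 0.965, 0.445], [0.0, 0.0, 0.0, 1.0]]
```

View pics/w0.png

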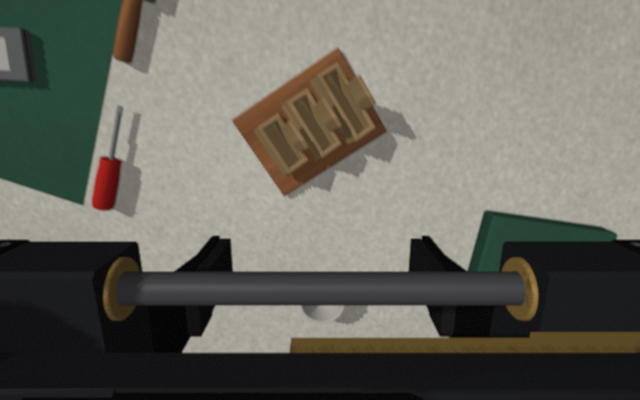

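Wrist view shows the rack plate at (310,120), with front, middle and back slots at (283,145), (315,122) and (347,102). The back slot looks longest. Next I'll measure the rack frame and slot lengths.

```bash
python3 - <<'E'
from h import *
im=load('wrist'); P=cloud(im)[30:210,220:400].reshape(-1,3); P=P[~np.isnan(P[:,0])]
Q=P[(P[:,2]>0.006)&(P[:,2]<0.014)]; 
r=cv2.minAreaRect((Q[:,:2]*1000).astype(np.float32)); print(r, 'bench z',np.median(P[P[:,2]<.006][:,2]), 'plate z',np.median(Q[:,2]))
(c,sz,a)=r; a=np.radians(a if sz[0]>sz[1] else a+90)
if np.cos(a)<0:a+=np.pi
print('yaw',np.degrees(a)); ex=np.array([np.cos(a),np.sin(a)]); ey=np.array([-ex[1],ex[0]])
D=P[:,:2]-np.array(c)/1000; X=np.c_[D@ex,D@ey,P[:,2]]*1000
g=np.full((19,14),-1)
for x in range(-90,100,10):
  row=[]
  for y in range(-60,70,5):
    m=(abs(X[:,0]-x)<3)&(abs(X[:,1]-y)<2); row.append('%3d'%np.median(X[m,2]) if m.any() else '  .')
  print('%4d'%x,' '.join(row))
# rim extents: for each slot, points with z 35..45 
for k in (-42,0,42):
  m=(X[:,2]>33)&(X[:,2]<44)&(abs(X[:,0]-k-5)<20); print(k,m.sum(),np.percentile(X[m,1],[1,99]),np.percentile(X[m,0],[1,50,99]))
  m=(X[:,2]>52)&(X[:,2]<66)&(abs(X[:,0]-k-32)<18); print('  back',m.sum(),np.percentile(X[m,1],[1,99]),np.percentile(X[m,0],[1,50,99]),X[m,2].max())
E
```

```text
((524.8607788085938, -311.49090576171875), (111.98894500732422, 150.0279998779297), 52.56698226928711) bench z -0.0007517722563774032 plate z 0.009198894759032183
yaw 322.5669822692871
 -90   0   0   0  -1   0   0  -1  -1   0  -1   0   0   0  -1   0   0   0   0   0   0   0   0   0  -1   0  -1
 -80   0   0   0   0   0   0   0   0   0   0   0  -1  -1   0   0   0   0   0  -1   0  -1   0   0   0   0   0
 -70   0   8   9   8   8   9   9   9   8   9   8   9   8   9   9   9   9   9   8   9   9   9   8   9  -1   0
 -60   0   9   9   9   8   9   8   9   8   9   9  10   9   9   9   8   9   9   9   9   9   9   9   7   0   0
 -50  -1   9   8   9   9   9  38  38  38  38  38  38  38  38  38  38  38  38  39   9   9   9   9   8  -1   0
 -40  -1   9   9   9   9   9  42  24  20  20  20  20  20  20  20  20  21  21  42   9   8   9   9   9   0   0
 -30   0   8   8   9   9   9  37  29  23  24  23  23  23  25  24  24  25  29  37   9   9   9   9   8  -1   0
 -20  -1   8   8   9   9   9   9  10  32  45  45  45  46  46  45  46   9  10   9   9   9   9   9   8  -1   0
 -10   0   8   9   9   9  33  34  33  35  3
[... 969 characters left out ...]
0   0   0   0   0   0  -1   0   0   0   0   0   0   0   0   0   0   0   0   0
  90   0   0   0   0   0   0   0   0   0   0   0   0   0   0  -1   0   0   0   0   0   0   0   0   0   0   0
-42 592 [-30.60161911  30.65154088] [-52.36851172 -35.79544449 -21.07406338]
  back 204 [-16.32338422  16.51680379] [-17.34713014 -13.1547464   -9.93476889] 60.49187487579094
0 774 [-35.48940368  35.55511529] [-10.45020176   4.88377589  20.98089011]
  back 230 [-16.59895809  16.46915461] [24.59316832 28.42743565 32.00828344] 60.55763308434836
42 948 [-40.50029578  40.5086902 ] [31.6908885  47.36794646 62.94030122]
  back 260 [-16.38989597  16.57380353] [66.42709259 69.99464285 74.01774459] 60.409301572863505
```

Slots, front to back, are small, medium, large. Rack centre is (0.525,-0.311), yaw -37.4°. All tool motion stays vertical, so I will grip each case across its width near one end and lift with a light grip so it pivots on the bench to about 65°. Then I tighten, carry it over and slide it in. Large goes first because it uses the back slot.

```bash
python3 -m crank '[[[8.7,35.2,-61,0,-68],[8.7,35.2,-61,0,-68],[8.7,35.2,-61,0,-68],[8.7,35.2,-61,0,-68],[8.7,35.2,-61,0,-68],[8.7,35.2,-61,0,-68],[8.7,35.2,-61,0,-68],[8.7,35.2,-61,0,-68]]]'
python3 -c "
from h import *
print(arm.sense()['joint_pos'].round(2)); to(.6115,.355,.30,201.9)"
```

```text
time_s: 1.75
ee_pos: [0.5549, 0.0526, 0.3519]
tool_rot: [-3.141, 0.0, 1.535]
ft_force: [1.1, -0.8, 0.3]
grip_width: 1.003
grip_force: 0.0
[-0.11  0.37  1.53 -0.    1.24 -0.07]
shift [30.43  4.58  5.18] turn -114.0
```

```bash
python3 -m crank '[[[8.7,30.4,4.6,5,-68],[8.7,30.4,4.6,5,-68],[8.7,30.4,4.6,5,-68],[8.7,30.4,4.6,5,-68],[8.7,30.4,4.6,5,-68],[8.7,30.4,4.6,5,-68],[8.7,30.4,4.6,5,-68],[8.7,30.4,4.6,5,-68]]]'
python3 -m crank '[[[8.7,0,0,0,-46],[8.7,0,0,0,-46],[8.7,0,0,0,-46],[8.7,0,0,0,-46],[8.7,0,0,0,-46],[8.7,0,0,0,-46],[8.7,0,0,0,-46]]]'
python3 - <<'E'
from h import *
im=grab('wrist'); save(im,'w1.png'); P=cloud(im); px=im['pixels']; hsv=cv2.cvtColor(px,cv2.COLOR_RGB2HSV)
# project expected case centre, fit
m=((hsv[...,1]<70)&(np.nan_to_num(P[...,2])>0.007)&(np.nan_to_num(P[...,2])<0.025)&(np.hypot(P[...,0]-.57,P[...,1]-.338)<.09)).astype(np.uint8)
k,l,st,c=cv2.connectedComponentsWithStats(m); i=1+st[1:,4].argmax(); X=P[l==i]
print(cv2.minAreaRect((X[:,:2]*1000).astype(np.float32)),np.median(X[:,2]),st[i])
to(.6115,.355,.072,201.9)
E
```

```text
time_s: 2.55
ee_pos: [0.613, 0.3553, 0.3001]
tool_rot: [-3.14, -0.002, 2.726]
ft_force: [-0.5, -0.5, -0.2]
grip_width: 1.001
grip_force: 0.0
time_s: 3.25
ee_pos: [0.6135, 0.3523, 0.3015]
tool_rot: [-3.141, -0.001, -2.765]
ft_force: [-0.5, -0.0, -0.1]
grip_width: 0.999
grip_force: 0.0
((569.5706176757812, 340.840087890625), (112.2511215209961, 66.4341049194336), 21.39371681213379) 0.013421713002580493 [ 293   75   66  109 6846]
shift [ 0.06  0.32 22.96] turn -0.4
```

View pics/w1.png

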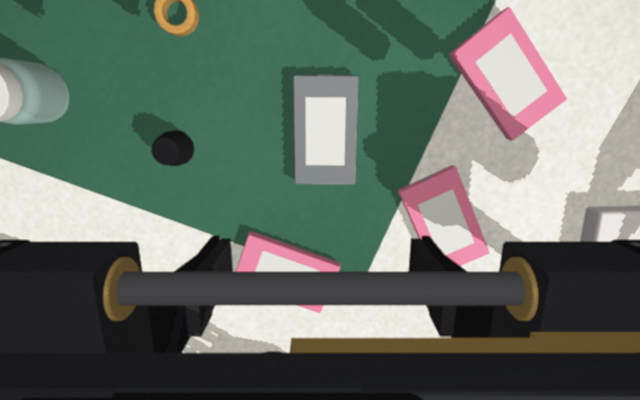

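Wrist view confirms the grey large case at (325,130), square to the tool, with pink ones well off the fingers. I'll descend and grip it lightly.

```bash
python3 -m crank '[[[8.7,0,0.45,18,0],[8.7,0,0.45,18,0],[8.7,0,0.45,18,0],[8.7,0,0.45,18,0],[8.7,0,0.45,21,0],[8.7,0,0.45,22.9,0],[8.7,0,0.45,22.9,0],[8.7,0,0.45,22.9,0]]]'
python3 -m crank '[[[6,0,0,0,0],[6,0,0,0,0],[6,0,0,0,0],[6,0,0,0,0],[6,0,0,0,0],[6,0,0,0,0]]]' 5
```

```text
time_s: 4.1
ee_pos: [0.6124, 0.3571, 0.0734]
tool_rot: [-3.142, 0.001, -2.765]
ft_force: [-0.3, -0.3, 0.4]
grip_width: 1.005
grip_force: 0.0
time_s: 4.7
ee_pos: [0.612, 0.3571, 0.0736]
tool_rot: [-3.142, 0.0, -2.764]
ft_force: [-0.1, 0.1, 1.0]
grip_width: 0.759
grip_force: 5.0
```

```bash
python3 -m crank '[[[6,0.2,0,-1.3,0],[6,0.5,0,-2.6,0],[6,1.0,0,-3.8,0],[6,1.7,0,-5,0],[6,2.5,0,-6,0],[6,3.4,0,-6.9,0],[6,4.1,0,-7.5,0],[6,4.9,0,-8,0]]]'
python3 -m crank '[[[6,0.5,0,-0.3,0],[6,1.1,0,-0.6,0],[6,1.6,0,-0.8,0],[6,1.6,0,-0.8,0]]]'
python3 - <<'E'
from h import *
im=grab('wrist'); save(im,'w2.png'); grab('scene')
s=arm.sense(); P=cloud(im); R=Ro.from_euler('xyz',s['tool_rot']).as_matrix(); Q=(P-s['ee_pos'])@R*1000
m=(abs(Q[...,1])<25)&(Q[...,0]>-70)&(Q[...,0]<130)&(Q[...,2]>40)&(P[...,2]>0.004)
X=Q[m]; print(len(X))
for z in range(40,180,8):
    k=abs(X[:,2]-z)<4
    if k.any(): print(z,k.sum(),np.percentile(X[k,0],[5,50,95]).round(1))
E
```

```text
time_s: 5.5
ee_pos: [0.5657, 0.3387, 0.1539]
tool_rot: [3.142, 0.0, -2.764]
ft_force: [0.8, 0.2, -0.6]
grip_width: 0.755
grip_force: 5.0
time_s: 5.9
ee_pos: [0.5507, 0.3329, 0.1612]
tool_rot: [3.142, -0.001, -2.764]
ft_force: [0.1, -0.0, -1.6]
grip_width: 0.761
grip_force: 5.0
15958
56 428 [-0.4  0.5  1.9]
64 2293 [1.1 4.7 8.3]
72 2144 [ 8.6 12.4 16.3]
80 1873 [16.6 20.1 23.7]
88 1710 [24.1 27.6 31.3]
96 1538 [31.4 35.  38.7]
104 1414 [38.9 42.4 46.1]
112 1320 [46.5 50.  53.7]
120 1132 [54.1 57.3 60.6]
128 1111 [61.1 64.4 67.8]
136 621 [68.3 70.7 72.5]
144 122 [125.7 128.4 129.9]
152 237 [125.  127.9 129.8]
160 15 [124.9 127.7 130. ]
```

View pics/w2.png

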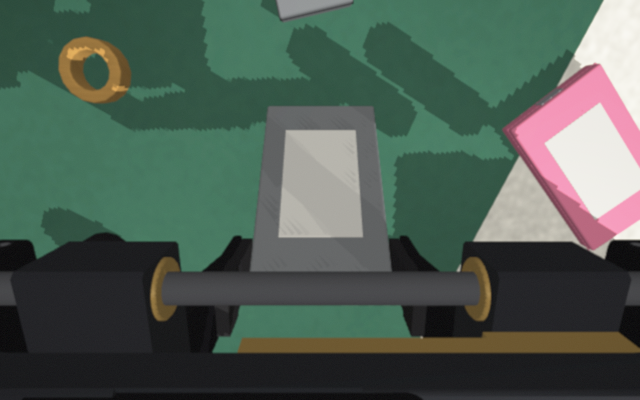

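The case sits in the grip at 43° from vertical with its far edge slightly off the mat, because the light grip holds it by friction. I'll ease to 3 N so it settles further.

```bash
cat >> h.py <<'E'
def tilt():
    im=grab('wrist'); s=arm.sense(); P=cloud(im); R=Ro.from_euler('xyz',s['tool_rot']).as_matrix(); Q=(P-s['ee_pos'])@R*1000
    m=(abs(Q[...,1])<20)&(Q[...,0]>-70)&(Q[...,0]<100)&(Q[...,2]>66)&(P[...,2]>0.006)
    X=Q[m]; f=np.polyfit(X[:,2],X[:,0],1); r=X[:,0]-np.polyval(f,X[:,2]); X=X[abs(r)<6]; f=np.polyfit(X[:,2],X[:,0],1)
    print('lean deg',np.degrees(np.arctan(f[0])).round(1),'x at z65',np.polyval(f,65).round(1),'end x,z',X[:,0].max().round(1),X[:,2].max().round(1),'std',np.std(X[:,0]-np.polyval(f,X[:,2])).round(2),'tcp',s['ee_pos'].round(4))
    # lateral edges
    k=(abs(Q[...,0]-np.polyval(f,Q[...,2]))<5)&(Q[...,2]>80)&(abs(Q[...,1])<60)&(P[...,2]>.006); print('y range',np.percentile(Q[k][:,1],[1,99]).round(1))
E
python3 -m crank '[[[6,0,0,0,0],[6,0,0,-0.5,0],[6,0,0,-0.5,0],[6,0,0,-0.5,0]]]' 3
python3 -c "
from h import *
tilt()"
```

```text
time_s: 6.4
ee_pos: [0.5521, 0.3333, 0.1667]
tool_rot: [-3.142, 0.002, -2.764]
ft_force: [0.0, 0.8, 0.4]
grip_width: 0.757
grip_force: 3.0
lean deg 18.6 x at z65 2.9 end x,z 35.2 160.7 std 0.44 tcp [0.5521 0.3333 0.1668]
y range [-31.2  32.8]
```

```bash
python3 -m crank '[[[6,-0.4,0,0.2,0],[6,-0.8,0,0.4,0],[6,-1.2,0,0.5,0],[6,-1.2,0,0.5,0]]]'
python3 -m crank '[[[5.5,0,0,0,0],[5.5,0,0,0,0],[5.5,0,0,0,0],[5.5,0,0,-3,0],[5.5,0,0,-6,0],[5.5,0,0,-6,0]]]' 50
python3 -c "
from h import *
tilt()"
```

```text
time_s: 6.85
ee_pos: [0.564, 0.338, 0.1615]
tool_rot: [3.142, 0.003, -2.764]
ft_force: [1.5, -0.1, 3.7]
grip_width: 0.761
grip_force: 3.0
time_s: 7.45
ee_pos: [0.5631, 0.3378, 0.2239]
tool_rot: [-3.142, 0.003, -2.764]
ft_force: [0.7, -0.5, -1.5]
grip_width: 0.748
grip_force: 50.0
lean deg 25.8 x at z65 3.0 end x,z 45.5 154.7 std 0.52 tcp [0.5621 0.3374 0.2218]
y range [-31.2  32.8]
```

```bash
cat >> h.py <<'E'
RC=np.array([.5249,-.3115]); RY=-37.43
def ins(sx,s,ex,ez,yo,n=0):
    "TCP move for bottom centre at s mm up the slot axis, from held end (tool x,z mm)"
    bx=sx+s*.423+n*.906; bz=22+s*.906-n*.423; a=np.radians(RY); X=np.array([np.cos(a),np.sin(a)]); Y=np.array([-X[1],X[0]])
    p=RC+((bx+ex)*X-yo*Y)/1000; print(p.round(4),(bz+ez)/1000); to(p[0],p[1],(bz+ez)/1000,RY+180)
E
python3 -m crank '[[[5.5,0,0,-7,0],[5.5,0,0,-7,0]]]' 
python3 -c "
from h import *
ins(42,70,39.2,157.75,0.6)"
```

```text
time_s: 7.7
ee_pos: [0.562, 0.3373, 0.2913]
tool_rot: [-3.142, -0.002, -2.764]
ft_force: [0.9, 0.5, -0.3]
grip_width: 0.747
grip_force: 50.0
[ 0.6125 -0.3793] 0.24317000000000003
shift [ 21.73 -68.48   4.86] turn 59.1
```

```bash
python3 -m crank '[[[5.5,21.7,-68.5,0,59],[5.5,21.7,-68.5,0,59],[5.5,21.7,-68.5,0,59],[5.5,21.7,-68.5,0,59],[5.5,21.7,-68.5,0,59],[5.5,21.7,-68.5,0,59],[5.5,21.7,-68.5,0,59],[5.5,21.7,-68.5,0,59]]]' 
python3 -c "
from h import *
ins(42,70,39.2,157.75,0.6)"
```

```text
time_s: 8.5
ee_pos: [0.5888, -0.0629, 0.2884]
tool_rot: [-3.139, -0.007, 2.487]
ft_force: [0.2, 0.7, -1.1]
grip_width: 0.751
grip_force: 50.0
[ 0.6125 -0.3793] 0.24317000000000003
shift [-21.17 -23.66   4.44] turn -0.1
```

```bash
python3 -m crank '[[[5.5,-21.2,-23.7,0,0],[5.5,-21.2,-23.7,0,0],[5.5,-21.2,-23.7,0,0],[5.5,-21.2,-23.7,0,0],[5.5,-21.2,-23.7,0,0],[5.5,-21.2,-23.7,0,0],[5.5,-21.2,-23.7,0,0],[5.5,-21.2,-23.7,4.4,0]]]' 
python3 -m crank '[[[5.5,0,0,0,0],[5.5,0,0,0,0]]]' 
python3 - <<'E'
from h import *
tilt(); im=load('wrist'); save(im,'w3.png')
ins(42,40,39.2,157.75,0.6);ins(42,22,39.2,157.75,0.6);ins(42,3,39.2,157.75,0.6)
E
```

```text
time_s: 9.3
ee_pos: [0.6171, -0.3845, 0.2503]
tool_rot: [-3.14, 0.011, 2.485]
ft_force: [1.8, 0.0, -0.5]
grip_width: 0.747
grip_force: 50.0
time_s: 9.5
ee_pos: [0.614, -0.3768, 0.2436]
tool_rot: [3.141, -0.009, 2.49]
ft_force: [1.2, 0.1, -0.2]
grip_width: 0.748
grip_force: 50.0
lean deg 26.4 x at z65 3.9 end x,z 90.5 238.5 std 0.58 tcp [ 0.6152 -0.3774  0.246 ]
y range [-49.1  44. ]
[ 0.6025 -0.3716] 0.21599000000000002
shift [ 1.35 -0.32  3.  ] turn 0.1
[ 0.5964 -0.367 ] 0.19968200000000003
shift [ 2.11 -0.32  4.64] turn 0.1
[ 0.59   -0.3621] 0.182468
shift [ 2.9  -0.31  6.36] turn 0.1
```

View pics/w3.png

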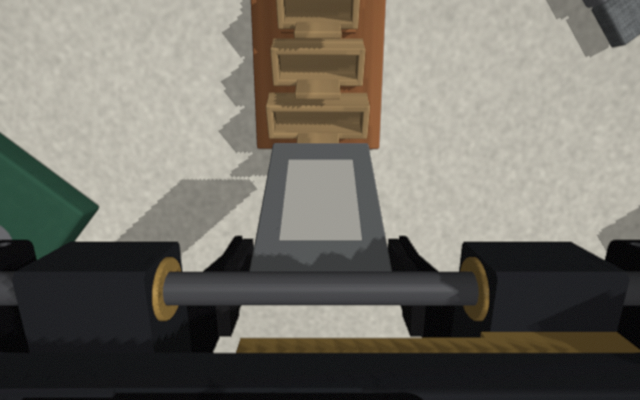

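Case is above the back slot: bottom edge spans columns 272–368 at row 145, slot spans 268–370. It looks aligned, so I'll go down to the mouth and re-measure.

```bash
python3 -m crank '[[[5.5,1.35,-0.2,3,0],[5.5,1.35,-0.2,3,0],[5.5,1.35,-0.2,3,0],[5.5,1.35,-0.2,3,0],[5.5,1.35,-0.2,3,0]]]' 
cat >> h.py <<'E'
def tilt2(zmax,W):
    "held case: lean, bottom-centre in tool frame (x,z,y) mm; zmax bounds tool z"
    im=grab('wrist'); s=arm.sense(); P=cloud(im); R=Ro.from_euler('xyz',s['tool_rot']).as_matrix(); Q=(P-s['ee_pos'])@R*1000
    m=(abs(Q[...,1])<15)&(Q[...,0]>-20)&(Q[...,0]<90)&(Q[...,2]>66)&(Q[...,2]<zmax-12)
    X=Q[m]
    for _ in range(5):
        f=np.polyfit(X[:,2],X[:,0],1); r=abs(X[:,0]-np.polyval(f,X[:,2])); X=X[r<max(3,np.percentile(r,90))]
    k=(abs(Q[...,0]-np.polyval(f,Q[...,2]))<3)&(abs(Q[...,1])<W/2-6)&(Q[...,2]>66)&(Q[...,2]<zmax+6); ze=np.percentile(Q[k][:,2],99.5)
    e=(abs(Q[...,0]-np.polyval(f,Q[...,2]))<3)&(Q[...,2]>85)&(Q[...,2]<zmax-8)&(abs(Q[...,1])<W/2+8)
    L=np.arctan(f[0]); print('lean',np.degrees(L).round(1),'face x@65',np.polyval(f,65).round(1),'end',np.polyval(f,ze).round(1),ze.round(1),'-> bottom ctr x,z',(np.polyval(f,ze)-7*np.cos(L)).round(1),(ze+7*np.sin(L)).round(1),'y',np.percentile(Q[e][:,1],[1,99]).round(1),'tcp',s['ee_pos'].round(4),np.degrees(s['tool_rot']).round(2))
    return Q
E
python3 - <<'E'
from h import *
Q=tilt2(155,66)
ins(42,40,39.2,157.75,0.6);ins(42,22,39.2,157.75,0.6);ins(42,3,39.2,157.75,0.6)
# slots in view: rim of front/mid slot lateral centre in tool frame
s=arm.sense(); z=(s['ee_pos'][2]*1000-Q[...,2])
for x0,w in ((42,36),(84,31)):
    m=(z>33)&(z<46)&(abs(Q[...,1])<60)&(Q[...,0]>50+0)&(Q[...,0]<170)
    print(np.percentile(Q[m][:,1],[1,99]))
E
```

```text
time_s: 10.05
ee_pos: [0.6051, -0.3723, 0.2194]
tool_rot: [3.141, 0.005, 2.49]
ft_force: [1.5, -1.0, 4.0]
grip_width: 0.753
grip_force: 50.0
lean 25.3 face x@65 2.6 end 44.5 153.6 -> bottom ctr x,z 38.1 156.6 y [-31.9  32.1] tcp [ 0.6051 -0.3724  0.2192] [179.98   0.26 142.65]
[ 0.6025 -0.3716] 0.21599000000000002
shift [ 0.26 -0.1   0.32] turn 0.1
[ 0.5964 -0.367 ] 0.19968200000000003
shift [ 1.02 -0.1   1.95] turn 0.1
[ 0.59   -0.3621] 0.182468
shift [ 1.84 -0.1   3.67] turn 0.1
[-39.67474217  39.18783983]
[-39.67474217  39.18783983]
```

A 4 N contact: the case's lower edge probably touched the backrest top. I'll aim 1.5 mm further forward, entering from slightly higher.

```bash
python3 -m crank '[[[5.5,0,-0.05,-0.4,0],[5.5,0.6,-0.05,-0.4,0],[5.5,0.6,-0.05,-0.4,0],[5.5,0.6,-0.05,-0.4,0]]]' 
python3 - <<'E'
from h import *
Q=tilt2(155,66)
for s in (40,22,3): ins(42,s,38.3,157,0.2,-1.5)
E
```

```text
time_s: 10.5
ee_pos: [0.5978, -0.368, 0.2203]
tool_rot: [3.142, -0.003, 2.49]
ft_force: [-0.0, -0.5, -0.8]
grip_width: 0.751
grip_force: 50.0
lean 25.4 face x@65 2.9 end 44.8 153.3 -> bottom ctr x,z 38.5 156.3 y [-32.   32.1] tcp [ 0.5981 -0.3683  0.2205] [ 1.7999e+02 -1.1000e-01  1.4264e+02]
[ 0.6009 -0.3699] 0.21587450000000002
shift [-0.32  0.04  0.46] turn 0.1
[ 0.5949 -0.3653] 0.1995665
shift [0.44 0.04 2.1 ] turn 0.1
[ 0.5885 -0.3604] 0.1823525
shift [1.24 0.04 3.82] turn 0.1
```

```bash
python3 -m crank '[[[5.5,-0.25,0.05,0.5,0],[5.5,0.1,0.05,1.3,0],[5.5,0.45,0.05,2.1,0],[5.5,0.6,0.05,2.5,0],[5.5,0.6,0.05,2.5,0]]]' 
python3 - <<'E'
from h import *
Q=tilt2(145,66)
for s in (22,10,3): ins(42,s,38.3,157,0.2,-1.5)
E
```

```text
time_s: 11.05
ee_pos: [0.5934, -0.3639, 0.1947]
tool_rot: [3.141, -0.003, 2.49]
ft_force: [0.6, -0.1, -1.3]
grip_width: 0.75
grip_force: 50.0
lean 25.6 face x@65 2.9 end 43.8 150.3 -> bottom ctr x,z 37.5 153.4 y [-31.9  32.1] tcp [ 0.5939 -0.3643  0.1955] [ 1.7999e+02 -8.0000e-02  1.4264e+02]
[ 0.5949 -0.3653] 0.1995665
shift [-0.14 -0.02 -0.41] turn 0.1
[ 0.5908 -0.3622] 0.18869450000000001
shift [ 0.37 -0.02  0.68] turn 0.1
[ 0.5885 -0.3604] 0.1823525
shift [ 0.66 -0.02  1.32] turn 0.1
```

```bash
python3 -m crank '[[[5.5,0.2,0,0.4,0],[5.5,0.4,0,0.75,0],[5.5,0.55,0,1.1,0],[5.5,0.65,0,1.35,0],[5.5,0.65,0,1.35,0]]]' 
python3 - <<'E'
from h import *
for s in (3,0): ins(42,s,38.3,157,0.2,-1.5)
E
```

```text
time_s: 11.6
ee_pos: [0.5887, -0.3604, 0.1822]
tool_rot: [3.142, -0.001, 2.49]
ft_force: [-0.9, -0.4, -1.3]
grip_width: 0.746
grip_force: 50.0
[ 0.5885 -0.3604] 0.1823525
shift [ 0.01 -0.02 -0.02] turn 0.1
[ 0.5875 -0.3596] 0.1796345
shift [ 0.14 -0.02  0.26] turn 0.1
```

```bash
python3 -m crank '[[[5.5,0.1,0,0.3,0],[5.5,0.1,0,0.3,0],[8.5,0.1,0,0.3,0],[8.5,0.1,0,0.3,0],[8.5,0.1,0,0.3,0],[8.5,0.1,0,-3,0],[8.5,0.1,0,-8,0],[8.5,0.1,0,-13,0]]]' 
python3 -m crank '[[[8.5,-4,0,-5,0],[8.5,-4,0,-5,0],[8.5,-4,0,-5,0]]]' 
cat >> h.py <<'E'
def rackmap(ys=range(-40,45,10),n='wrist',xs=range(-70,125,6)):
    P=cloud(grab(n)).reshape(-1,3); P=P[~np.isnan(P[:,0])]; a=np.radians(RY); X=np.array([np.cos(a),np.sin(a)]); Y=np.array([-X[1],X[0]])
    D=P[:,:2]-RC; Q=np.c_[D@X,D@Y,P[:,2]]*1000
    for x in xs:
        print('%4d'%x,' '.join('%4d'%np.median(Q[m,2]) if (m:=(abs(Q[:,0]-x)<2)&(abs(Q[:,1]-y)<3)).any() else '   .' for y in ys))
    return Q
def stood(Q,sx,W):
    "standing case face fit: lean and edges"
    m=(Q[:,2]>62)&(abs(Q[:,1])<W/2+8)&(Q[:,0]>sx+5)&(Q[:,0]<sx+62)
    X=Q[m]; print('case top z',np.percentile(X[:,2],99),'y',np.percentile(X[:,1],[1,99]).round(1),'x at top',X[X[:,2]>np.percentile(X[:,2],97)][:,0].mean())
E
python3 - <<'E'
from h import *
Q=rackmap(); stood(Q,42,66); save(load('wrist'),'w4.png'); print(arm.sense()['ee_pos'])
E
```

```text
time_s: 12.4
ee_pos: [0.5879, -0.3598, 0.3135]
tool_rot: [3.141, -0.002, 2.489]
ft_force: [0.9, -0.8, 0.1]
grip_width: 0.972
grip_force: 0.0
time_s: 12.7
ee_pos: [0.6215, -0.3857, 0.3665]
tool_rot: [-3.141, 0.008, 2.489]
ft_force: [-0.6, 0.7, -0.8]
grip_width: 0.976
grip_force: 0.0
 -70    .    .    .    .    .    .    .    .    .
 -64    .    .    .    .    .    .    .    .    .
 -58    8   25   26   26   25   25   25   25    9
 -52    9   35   37   36   36   37   35   36    8
 -46    9   44   33   43   42   43   42   44    9
 -40    9   41   19   20   20   20   20   42    9
 -34    9   39   18   18   17   17   17   38    8
 -28    9   36   30   31   29   29   31   36    9
 -22    9   12   14   43   43   43   23   14    9
 -16    9   24   24   55   54   54   24   23    9
 -10    9   34   34   37   38   37   35   36    9
  -4    9   43   44   44   43   44   43   44    8
   2    9   20   20   20   19   19   20   20    9
   8    9   19   17   18   18   18   18   20    9
  14    9   34   30   30   30   30   30   32    9
  20    9   11   12   44   43   43   13   13    9
  26    9   23   
[... 242 characters left out ...]
   64   64   64   65   65   64   63   35
  62   33   74   74   74   74   75   74   73   32
  68    8   83   84   85   84   84   85   84    9
  74    8   94   94   94   95   94   95   94    9
  80   -1  104  105  104  105  105  105  105    0
  86  380  379  380  379  380  379  380  380  380
  92  383  383  383  383  383  383  383  383  383
  98  408  407  407  395  394  394  394  394  394
 104    .  115  115  115  115  115  114  115    .
 110  308    .    .    .    .    .    .    .  313
 116  309    .    .    .    .    .    .    .  310
 122  313    0    0   -1    0    0    0    0  338
case top z 410.2824251368927 y [-40.   40.2] x at top 94.50851118358744
[ 0.6201792  -0.3844882   0.36360463]
```

Large case stands in the back slot. Its face leans about 30° against the backrest, and the top edge height of 115 mm is what a fully seated case would give. Next is medium.

```bash
python3 -c "
from h import *
to(.4855,.0229,.30,106)"
```

```text
shift [35.44 24.21  6.3 ] turn 36.6
```

```bash
python3 -m crank '[[[8.7,35.4,24.2,0,36.6],[8.7,35.4,24.2,0,36.6],[8.7,35.4,24.2,0,36.6],[8.7,35.4,24.2,0,36.6],[8.7,35.4,24.2,3,36.6],[8.7,35.4,24.2,6.3,36.6],[8.7,35.4,24.2,6.3,36.6],[8.7,35.4,24.2,6.3,36.6]]]' 
python3 -m crank '[[[8.7,0,0,0,0],[8.7,0,0,0,0]]]' 
cat >> h.py <<'E'
def find(cx,cy,off):
    im=grab('wrist'); P=cloud(im); hsv=cv2.cvtColor(im['pixels'],cv2.COLOR_RGB2HSV); z=np.nan_to_num(P[...,2])
    m=((hsv[...,1]<70)&(z>0.007)&(z<0.025)&(np.hypot(P[...,0]-cx,P[...,1]-cy)<.08)).astype(np.uint8)
    k,l,st,c=cv2.connectedComponentsWithStats(m); i=1+st[1:,4].argmax(); X=P[l==i]
    c,sz,a=cv2.minAreaRect((X[:,:2]*1000).astype(np.float32)); a=a if sz[0]>sz[1] else a+90
    print('case',np.round(c,1),np.round(sz,1),'long axis',round(a,1),np.median(X[:,2]).round(4),st[i])
    for d in (a,a+180):
        g=np.array(c)/1000+off*np.array([np.cos(np.radians(d)),np.sin(np.radians(d))]); print('d',round(d,1),'grip',g.round(4)); to(g[0],g[1],.0725,d+180)
E
python3 -c "
from h import *
find(.475,.0594,.038)"
```

```text
time_s: 13.55
ee_pos: [0.4937, -0.0093, 0.3091]
tool_rot: [-3.138, -0.002, 1.85]
ft_force: [0.9, -0.5, 0.3]
grip_width: 0.999
grip_force: 0.0
time_s: 13.75
ee_pos: [0.4947, -0.01, 0.3096]
tool_rot: [-3.138, -0.002, 1.854]
ft_force: [0.3, 0.5, 1.0]
grip_width: 1.001
grip_force: 0.0
case [475.3  63.3] [56.7 98.1] long axis 106.9 0.0134 [ 296   51   55   98 5201]
d 106.9 grip [0.4643 0.0997]
shift [11.52  0.07 23.78] turn 179.2
d 286.9 grip [0.4863 0.0269]
shift [ 3.92  0.17 23.78] turn -0.8
```

```bash
python3 -m crank '[[[8.7,3.9,0.15,18,-0.8],[8.7,3.9,0.15,18,-0.8],[8.7,3.9,0.15,18,-0.8],[8.7,3.9,0.15,18,-0.8],[8.7,3.9,0.15,21,-0.8],[8.7,3.9,0.15,23.8,-0.8],[8.7,3.9,0.15,23.8,-0.8],[8.7,3.9,0.15,23.8,-0.8]]]'
python3 -m crank '[[[5,0,0,0,0],[5,0,0,0,0],[5,0,0,0,0],[5,0,0,0,0],[5,0,0,0,0],[5,0,0,0,0],[5,0,0,0,0]]]' 3
python3 -c "
from h import *
to(.4863,.0269,.0725,106.9)"
```

```text
time_s: 14.6
ee_pos: [0.4884, 0.0248, 0.0724]
tool_rot: [-3.142, 0.0, 1.862]
ft_force: [0.1, -0.7, 0.9]
grip_width: 1.001
grip_force: 0.0
time_s: 15.3
ee_pos: [0.4875, 0.0264, 0.0733]
tool_rot: [3.141, 0.0, 1.865]
ft_force: [-0.1, -1.0, 2.5]
grip_width: 0.641
grip_force: 3.0
shift [ 0.09 -0.1   0.08] turn -0.0
```

```bash
python3 -m crank '[[[5,0.2,0,-1.1,0],[5,0.5,0,-2.2,0],[5,0.9,0,-3.2,0],[5,1.5,0,-4.2,0],[5,2.2,0,-5.1,0],[5,3.0,0,-5.9,0],[5,3.7,0,-6.5,0],[5,4.3,0,-6.9,0]]]'
python3 -m crank '[[[5,0.6,0,-0.3,0],[5,1.2,0,-0.6,0],[5,2.0,0,-0.9,0],[5,2.0,0,-0.9,0],[5,2.0,0,-0.9,0]]]'
python3 -c "
from h import *
Q=tilt2(140,56)"
```

```text
time_s: 16.1
ee_pos: [0.4749, 0.0683, 0.1428]
tool_rot: [3.141, 0.0, 1.865]
ft_force: [0.4, -0.0, -1.0]
grip_width: 0.643
grip_force: 3.0
time_s: 16.6
ee_pos: [0.469, 0.0869, 0.1511]
tool_rot: [-3.141, -0.0, 1.865]
ft_force: [-0.6, -0.0, 0.2]
grip_width: 0.642
grip_force: 3.0
lean 23.2 face x@65 3.4 end 37.5 144.7 -> bottom ctr x,z 31.0 147.4 y [-27.6  26.7] tcp [0.469  0.0867 0.151 ] [-1.7996e+02 -2.0000e-02  1.0685e+02]
```

Lean is 23°, good. I'll tighten, lift and carry it over.

```bash
python3 -m crank '[[[4.5,0,0,0,0],[4.5,0,0,0,0],[4.5,0,0,0,0],[4.5,0,0,-5,0],[4.5,0,0,-10,0],[4.5,0,0,-14,0],[4.5,0,0,-14,0]]]' 50
python3 -c "
from h import *
Q=tilt2(140,56)
ins(0,90,31,147.4,-0.4)"
```

```text
time_s: 17.35
ee_pos: [0.4725, 0.0865, 0.2962]
tool_rot: [3.129, 0.004, 1.865]
ft_force: [0.0, -0.6, -0.4]
grip_width: 0.636
grip_force: 50.0
lean 22.8 face x@65 3.6 end 36.6 143.7 -> bottom ctr x,z 30.2 146.4 y [-25.5  28.8] tcp [0.4708 0.0865 0.2937] [1.7961e+02 1.5000e-01 1.0684e+02]
[ 0.58   -0.3532] 0.25094
shift [-45.24  -2.31   4.37] turn -35.7
```

```bash
python3 -m crank '[[[4.5,-45.2,-2.3,0,-35.7],[4.5,-45.2,-2.3,0,-35.7],[4.5,-45.2,-2.3,0,-35.7],[4.5,-45.2,-2.3,0,-35.7],[4.5,-45.2,-2.3,0,-35.7],[4.5,-45.2,-2.3,0,-35.7],[4.5,-45.2,-2.3,0,-35.7],[4.5,-45.2,-2.3,0,-35.7]]]'
python3 -m crank '[[[4.5,-6,0,0,0],[4.5,0,0,0,0],[4.5,0,0,0,0]]]'
python3 -c "
from h import *
ins(0,90,31,147.4,-0.4)"
```

```text
time_s: 18.2
ee_pos: [0.5605, -0.2852, 0.2883]
tool_rot: [3.141, -0.005, 2.487]
ft_force: [0.3, 1.0, -1.4]
grip_width: 0.636
grip_force: 50.0
time_s: 18.5
ee_pos: [0.5537, -0.2784, 0.2801]
tool_rot: [3.141, -0.031, 2.487]
ft_force: [-2.5, 2.2, -1.9]
grip_width: 0.633
grip_force: 50.0
[ 0.58   -0.3532] 0.25094
shift [-6.72 -4.33  2.7 ] turn -0.1
```

```bash
python3 -m crank '[[[4.5,-6.7,-4.3,-1,0],[4.5,-6.7,-4.3,-1,0],[4.5,-6.7,-4.3,-1,0],[4.5,-6.7,-4.3,1,0],[4.5,-6.7,-4.3,2.7,0],[4.5,-6.7,-4.3,2.7,0],[4.5,-6.7,-4.3,2.7,0]]]'
python3 -c "
from h import *
Q=tilt2(140,56)
for s in (90,50,30,15,2): ins(0,s,30.6,146.9,0,-1.5)"
```

```text
time_s: 19.2
ee_pos: [0.5876, -0.3574, 0.2628]
tool_rot: [3.141, -0.004, 2.488]
ft_force: [-0.3, -0.3, -0.2]
grip_width: 0.636
grip_force: 50.0
lean 23.1 face x@65 3.8 end 38.0 145.1 -> bottom ctr x,z 31.6 147.9 y [-27.1  27.2] tcp [ 0.5881 -0.3579  0.264 ] [ 1.7999e+02 -6.0000e-02  1.4256e+02]
[ 0.5784 -0.3524] 0.2510745
shift [ 1.11 -0.16  1.29] turn -0.0
[ 0.5649 -0.3421] 0.2148345
shift [ 2.8  -0.16  4.91] turn -0.0
[ 0.5582 -0.337 ] 0.19671450000000001
shift [ 3.64 -0.16  6.73] turn -0.0
[ 0.5532 -0.3331] 0.18312450000000002
shift [ 4.28 -0.16  8.09] turn -0.0
[ 0.5488 -0.3298] 0.17134649999999998
shift [ 4.82 -0.16  9.27] turn -0.0
```

```bash
python3 -m crank '[[[4.5,1.1,-0.15,1.3,0],[4.5,1.9,-0.15,3,0],[4.5,2.8,-0.15,4.9,0],[4.5,3.2,-0.15,5.8,0],[4.5,3.2,-0.15,5.8,0],[4.5,3.2,-0.15,5.8,0]]]'
python3 -c "
from h import *
Q=tilt2(138,56)
for s in (40,22,15,2): ins(0,s,30.8,147.1,0,-1.5)"
```

```text
time_s: 19.85
ee_pos: [0.5628, -0.3408, 0.2072]
tool_rot: [-3.141, 0.002, 2.488]
ft_force: [0.6, -0.0, -1.0]
grip_width: 0.633
grip_force: 50.0
lean 23.0 face x@65 3.6 end 36.9 143.3 -> bottom ctr x,z 30.5 146.1 y [-27.2  27.1] tcp [ 0.563  -0.341   0.2075] [-179.99    0.19  142.54]
[ 0.5617 -0.3397] 0.2059745
shift [0.19 0.03 0.16] turn -0.0
[ 0.5557 -0.3351] 0.1896665
shift [0.95 0.03 1.78] turn -0.0
[ 0.5533 -0.3333] 0.1833245
shift [1.25 0.03 2.42] turn -0.0
[ 0.549  -0.3299] 0.1715465
shift [1.81 0.03 3.59] turn -0.0
```

```bash
python3 -m crank '[[[4.5,0.2,0,0.2,0],[4.5,0.55,0,1,0],[4.5,0.95,0,1.8,0],[4.5,1.25,0,2.4,0],[4.5,1.25,0,2.4,0]]]'
python3 -c "
from h import *
for s in (10,2,0): ins(0,s,30.8,147.1,0,-1.5)"
```

```text
time_s: 20.4
ee_pos: [0.551, -0.3317, 0.1805]
tool_rot: [3.141, -0.004, 2.488]
ft_force: [-0.2, 0.6, -1.2]
grip_width: 0.635
grip_force: 50.0
[ 0.5516 -0.332 ] 0.1787945
shift [-0.07  0.02  0.17] turn -0.0
[ 0.549  -0.3299] 0.1715465
shift [0.26 0.02 0.9 ] turn -0.0
[ 0.5483 -0.3294] 0.1697345
shift [0.35 0.02 1.08] turn -0.0
```

```bash
python3 -m crank '[[[4.5,0.1,0,0.4,0],[4.5,0.2,0,0.8,0],[4.5,0.3,0,1.05,0],[4.5,0.3,0,1.05,0],[4.5,0.3,0,1.05,0]]]'
python3 -m crank '[[[8,0,0,0,0],[8,0,0,0,0],[8,0,0,0,0],[8,0,0,-3,0],[8,0,0,-8,0],[8,0,0,-13,0],[8,-3,0,-18,0],[8,-3,0,-18,0]]]'
python3 - <<'E'
from h import *
Q=rackmap((-30,-20,-10,0,10,20,30)); save(load('wrist'),'w5.png'); to(.4387,.285,.30,214.5)
print(arm.sense()['ee_pos'])
E
```

```text
time_s: 20.9
ee_pos: [0.5498, -0.3308, 0.1717]
tool_rot: [-3.142, 0.0, 2.488]
ft_force: [-0.2, 0.5, -1.4]
grip_width: 0.635
grip_force: 50.0
time_s: 21.7
ee_pos: [0.5769, -0.3519, 0.3597]
tool_rot: [-3.141, 0.017, 2.488]
ft_force: [0.0, -0.6, -0.2]
grip_width: 0.922
grip_force: 0.0
 -70    9    9    9    9    9    8    9
 -64    9    8    9    9    9    9    9
 -58   22   25   24   24   24   26   24
 -52   34   35   35   34   34   34   35
 -46   45   44   44   44   44   44   44
 -40   41   19   19   19   19   20   42
 -34   39   17   17   17   17   17   39
 -28   36   30   30   30   29   30   36
 -22   10   33   43   43   42   33   20
 -16   23   23   56   56   56   23   22
 -10   36   36   55   56   55   36   35
  -4   44   44   44   44   44   44   44
   2   40   42   42   43   43   42   36
   8   38   52   54   54   53   52   37
  14   36   63   64   64   64   63   35
  20   35   75   75   75   75   74   34
  26   81   85   86   86   85   85   26
  32  374  374  374  374  374  374  374
  38  397  397  397  397  397  396  397
  44  108  108  109  109  109  109   45
  50  104  105  105  105  105  106  103
  56   64    .    .    .    .   70   63
  62   74   74   74   75   74   74   74
  68   84   84   85   85   85   84   84
  74   94   94   95   95   95   95   94
  80  104  105  105  105  104  104  104
  86  115  114  115  114  114  114  114
  92  121  121  121  121  121  121  121
  98  118  118  118  118  118  118  118
 104    .    .    .    .    .    .    .
 110    .    .    .    .    .    .    .
 116    .    .    .    .    .    .    .
 122    .    .    .    .    .    .    .
shift [49.68 42.15  5.1 ] turn -72.0
[ 0.5760845  -0.35129649  0.35749601]
```

Medium is seated: top edge at 109 mm as expected, same lean. Large is undisturbed. Now small.

```bash
python3 -m crank '[[[8,49.7,42.1,0,-68],[8,49.7,42.1,0,-68],[8,49.7,42.1,0,-68],[8,49.7,42.1,0,-68],[8,49.7,42.1,0,-68],[8,49.7,42.1,0,-68],[8,49.7,42.1,0,-68],[8,49.7,42.1,0,-68]]]'
python3 -c "
from h import *
print(arm.sense()['joint_pos'].round(2)); to(.4234,.2747,.30,214.5)"
```

```text
time_s: 22.55
ee_pos: [0.4863, 0.0438, 0.35]
tool_rot: [3.139, -0.003, -2.603]
ft_force: [1.2, 0.4, -0.9]
grip_width: 0.918
grip_force: 0.0
[-0.14  0.27  1.69  0.    1.18 -2.25]
shift [-6.46 23.03  5.04] turn -3.6
```

```bash
python3 -m crank '[[[8,-6.5,23,5,-3.6],[8,-6.5,23,5,-3.6],[8,-6.5,23,5,-3.6],[8,-6.5,23,5,-3.6],[8,-6.5,23,5,-3.6],[8,-6.5,23,5,-3.6],[8,-6.5,23,5,-3.6],[8,-6.5,23,5,-3.6]]]'
python3 -c "
from h import *
find(.398,.257,.031)"
```

```text
time_s: 23.35
ee_pos: [0.4274, 0.2719, 0.3011]
tool_rot: [-3.141, -0.002, -2.546]
ft_force: [1.0, 0.9, -0.1]
grip_width: 0.921
grip_force: 0.0
case [396.8 260.3] [84.3 46.6] long axis 33.8 0.0134 [ 305  103   45   81 3544]
d 33.8 grip [0.4226 0.2775]
shift [ 0.08  0.78 22.89] turn 0.2
d 213.8 grip [0.3711 0.2431]
shift [ 6.28  0.81 22.9 ] turn -179.8
```

```bash
python3 -m crank '[[[8,0.1,0.7,18,0],[8,0.1,0.7,18,0],[8,0.1,0.7,18,0],[8,0.1,0.7,18,0],[8,0.1,0.7,21,0],[8,0.1,0.7,22.9,0],[8,0.1,0.7,22.9,0],[8,0.1,0.7,22.9,0]]]'
python3 -m crank '[[[4,0,0,0,0],[4,0,0,0,0],[4,0,0,0,0],[4,0,0,0,0],[4,0,0,0,0],[4,0,0,0,0],[4,0,0,0,0]]]' 3
python3 -c "
from h import *
to(.4226,.2775,.0725,213.8)"
```

```text
time_s: 24.2
ee_pos: [0.4239, 0.2768, 0.0725]
tool_rot: [-3.142, -0.0, -2.549]
ft_force: [0.9, -0.1, -0.2]
grip_width: 0.918
grip_force: 0.0
time_s: 24.9
ee_pos: [0.4229, 0.2783, 0.0728]
tool_rot: [-3.141, 0.0, -2.545]
ft_force: [0.4, -0.3, 1.4]
grip_width: 0.531
grip_force: 3.0
shift [ 0.07 -0.05  0.03] turn 0.4
```

```bash
python3 -m crank '[[[4,0.2,0,-1,0],[4,0.5,0,-2,0],[4,0.9,0,-2.8,0],[4,1.4,0,-3.6,0],[4,2,0,-4.3,0],[4,2.7,0,-5,0],[4,3.3,0,-5.4,0],[4,3.8,0,-5.8,0]]]'
python3 -m crank '[[[4,0.5,0,-0.3,0],[4,1,0,-0.5,0],[4,1.4,0,-0.6,0],[4,1.4,0,-0.6,0],[4,1.4,0,-0.6,0]]]'
python3 -c "
from h import *
Q=tilt2(128,46)"
```

```text
time_s: 25.7
ee_pos: [0.3906, 0.2564, 0.1311]
tool_rot: [3.141, -0.0, -2.546]
ft_force: [-0.3, -0.3, -0.9]
grip_width: 0.525
grip_force: 3.0
time_s: 26.2
ee_pos: [0.3799, 0.249, 0.1366]
tool_rot: [-3.142, 0.0, -2.546]
ft_force: [0.0, -0.5, -1.2]
grip_width: 0.528
grip_force: 3.0Traceback (most recent call last):
  File "<string>", line 3, in <module>
    Q=tilt2(128,46)
  File "h.py", line 39, in tilt2
    L=np.arctan(f[0]); print('lean',np.degrees(L).round(1),'face x@65',np.polyval(f,65).round(1),'end',np.polyval(f,ze).round(1),ze.round(1),'-> bottom ctr x,z',(np.polyval(f,ze)-7*np.cos(L)).round(1),(ze+7*np.sin(L)).round(1),'y',np.percentile(Q[e][:,1],[1,99]).round(1),'tcp',s['ee_pos'].round(4),np.degrees(s['tool_rot']).round(2))
                                                                                                                                                                                                                                       ~~~~~~~~~~~~~^^^^^^^^^^^^^^^^^^
    return _quantile_unchecked(
        a, q, axis, out, overwrite_input, method, keepdims, weights)
    return _ureduce(a,
                    func=_quantile_ureduce_func,
    ...<5 lines>...
                    overwrite_input=overwrite_input,
                    method=method)
    r = func(a, **kwargs)
    result = _quantile(arr,
                       quantiles=q,
    ...<2 lines>...
                       out=out,
                       weights=wgt)
    slices_having_nans = np.isnan(arr[-1, ...])
                                  ~~~^^^^^^^^^
IndexError: index -1 is out of bounds for axis 0 with size 0
```

```bash
python3 - <<'E'
from h import *
im=load('wrist'); s=arm.sense(); P=cloud(im); R=Ro.from_euler('xyz',s['tool_rot']).as_matrix(); Q=(P-s['ee_pos'])@R*1000
for z in range(56,140,6):
    k=(abs(Q[...,2]-z)<3)&(abs(Q[...,1])<15)&(Q[...,0]>-30)&(Q[...,0]<130)
    if k.any(): print(z,k.sum(),np.percentile(Q[k][:,0],[5,50,95]).round(1))
E
```

```text
56 60 [-1.  -0.1  1.8]
62 4202 [ 0.3 13.8 27.9]
68 4267 [28.7 42.6 56.2]
74 2454 [56.6 64.9 72.3]
80 22 [73.2 73.2 73.2]
134 1920 [ 76.2 102.9 127.2]
```

The small case is lighter, so even 3 N holds it nearly horizontal at 78° from vertical. I'll try brisk vertical strokes so its inertia works it down in the grip.

```bash
cat >> h.py <<'E'
def prof(zs=range(56,150,8),new=True):
    im=grab('wrist') if new else load('wrist'); s=arm.sense(); P=cloud(im); R=Ro.from_euler('xyz',s['tool_rot']).as_matrix(); Q=(P-s['ee_pos'])@R*1000
    for z in zs:
        k=(abs(Q[...,2]-z)<4)&(abs(Q[...,1])<15)&(Q[...,0]>-30)&(Q[...,0]<100)&(P[...,2]>.02)
        if k.any(): print(z,k.sum(),np.percentile(Q[k][:,0],[5,50,95]).round(1))
E
python3 -m crank '[[[4,0,0,-4,0],[4,0,0,-8,0],[4,0,0,-4,0],[4,0,0,-8,0],[4,0,0,-4,0],[4,0,0,-8,0],[4,0,0,-8,0],[4,0,0,-8,0]]]' 3
python3 -c "
from h import *
prof()"
```

```text
time_s: 27.05
ee_pos: [0.3804, 0.2493, 0.2166]
tool_rot: [-3.141, 0.001, -2.546]
ft_force: [0.1, 1.0, -0.9]
grip_width: 0.532
grip_force: 3.0
56 254 [-1.5 -0.   1.7]
64 776 [-1.7  1.7  2.6]
72 547 [2.3 3.  3.9]
80 445 [3.7 4.3 5.1]
88 395 [4.6 5.3 6. ]
96 359 [5.7 6.3 7.1]
104 309 [6.6 7.3 8. ]
112 284 [7.6 8.3 8.9]
120 253 [8.6 9.3 9.9]
128 211 [ 9.7 10.1 10.6]
136 207 [10.3 10.9 11.5]
144 41 [11.1 11.4 11.6]
```

The strokes worked, leaving a 7° lean, but the case slid about 8 mm down in the grip. I'll press it back up against the bench.

```bash
python3 -m crank '[[[4,0,0,3,0],[4,0,0,6,0],[4,0,0,6.8,0],[4,0,0,7.2,0],[4,0,0,7.6,0],[4,0,0,7.9,0],[4,0,0,7.9,0]]]' 3
sed -i 's/(P\[...,2\]>.02)$/(P[...,2]>.006)/' h.py
python3 -c "
from h import *
prof()"
```

```text
time_s: 27.8
ee_pos: [0.3806, 0.2493, 0.1387]
tool_rot: [-3.141, 0.003, -2.546]
ft_force: [0.7, 0.9, 4.2]
grip_width: 0.53
grip_force: 3.0
56 572 [0.7 1.7 2.4]
64 574 [2.  2.7 3.4]
72 547 [3.1 4.1 4.9]
80 446 [4.5 5.2 6. ]
88 383 [5.6 6.2 7. ]
96 358 [6.6 7.3 8. ]
104 318 [7.6 8.3 9.1]
112 277 [ 8.8  9.4 10. ]
120 227 [ 9.7 10.4 10.8]
128 236 [10.4 11.1 11.8]
136 18 [11.5 11.7 11.8]
```

```bash
python3 -m crank '[[[4,-0.4,0,0.06,0],[4,-0.8,0,0.15,0],[4,-1.2,0,0.27,0],[4,-1.6,0,0.4,0],[4,-2.0,0,0.55,0],[4,-2.3,0,0.65,0],[4,-2.3,0,0.65,0]]]' 3
python3 -m crank '[[[3.5,0,0,0,0],[3.5,0,0,0,0],[3.5,0,0,0,0],[3.5,0,0,-5,0],[3.5,0,0,-10,0],[3.5,0,0,-16,0],[3.5,0,0,-16,0],[3.5,0,0,-16,0]]]' 50
python3 -c "
from h import *
prof(); Q=tilt2(128,46)"
```

```text
time_s: 28.55
ee_pos: [0.3993, 0.2621, 0.1308]
tool_rot: [-3.141, 0.0, -2.546]
ft_force: [0.4, 0.2, 2.0]
grip_width: 0.529
grip_force: 3.0
time_s: 29.35
ee_pos: [0.3989, 0.262, 0.2926]
tool_rot: [-3.141, 0.003, -2.546]
ft_force: [0.5, -0.0, -1.3]
grip_width: 0.52
grip_force: 50.0
56 801 [-0.8  0.6  2.2]
64 937 [2.  4.2 6.2]
72 783 [ 6.2  8.1 10. ]
80 693 [10.  11.8 13.6]
88 635 [13.7 15.6 17.5]
96 568 [17.4 19.3 21.2]
104 519 [21.3 23.1 25. ]
112 437 [25.  26.6 28.5]
120 378 [28.4 30.  31.5]
128 1 [31.2 31.2 31.2]
lean 25.1 face x@65 5.1 end 32.4 123.2 -> bottom ctr x,z 26.1 126.2 y [-21.6  23. ] tcp [0.3974 0.2614 0.2898] [ 179.95   -0.2  -145.86]
```

```bash
python3 -c "
from h import *
ins(-42,90,25.9,126.4,0.6)"
python3 -m crank '[[[3.5,0,0,0,0]]]'
```

```text
[ 0.542  -0.3253] 0.22994
shift [ 20.94 -56.68   6.01] turn 71.6
time_s: 29.55
ee_pos: [0.3974, 0.2613, 0.289]
tool_rot: [3.14, -0.005, -2.546]
ft_force: [-0.7, 0.9, -0.3]
grip_width: 0.523
grip_force: 50.0
```

```bash
python3 -m crank '[[[3.5,21,-56.7,0,68],[3.5,21,-56.7,0,68],[3.5,21,-56.7,0,68],[3.5,21,-56.7,0,68],[3.5,21,-56.7,0,68],[3.5,21,-56.7,0,68],[3.5,21,-56.7,0,68],[3.5,21,-56.7,0,68]]]'
python3 -c "
from h import *
ins(-42,90,25.9,126.4,0.6)"
```

```text
time_s: 30.35
ee_pos: [0.4936, -0.1283, 0.289]
tool_rot: [-3.141, -0.005, 2.544]
ft_force: [1.1, 0.8, -0.5]
grip_width: 0.525
grip_force: 50.0
[ 0.542  -0.3253] 0.22994
shift [-15.11 -13.57   5.84] turn 3.2
```

```bash
python3 -m crank '[[[3.5,-15.1,-13.6,0,3.2],[3.5,-15.1,-13.6,0,3.2],[3.5,-15.1,-13.6,0,3.2],[3.5,-15.1,-13.6,0,3.2],[3.5,-15.1,-13.6,0,3.2],[3.5,-15.1,-13.6,2.5,3.2],[3.5,-15.1,-13.6,5,3.2],[3.5,-15.1,-13.6,5,3.2]]]'
python3 -m crank '[[[3.5,0,0,0,0],[3.5,0,0,0,0]]]'
python3 -c "
from h import *
Q=tilt2(125,46)
for s in (90,45,22,2,0): ins(-42,s,25.9,126.4,0.6,-1.5)"
```

```text
time_s: 31.15
ee_pos: [0.5412, -0.3211, 0.2352]
tool_rot: [3.141, -0.013, 2.494]
ft_force: [-0.3, 0.5, -1.0]
grip_width: 0.524
grip_force: 50.0
time_s: 31.35
ee_pos: [0.5444, -0.3235, 0.2417]
tool_rot: [-3.142, 0.001, 2.495]
ft_force: [0.5, -0.7, -0.5]
grip_width: 0.521
grip_force: 50.0
lean 25.4 face x@65 5.7 end 34.2 124.9 -> bottom ctr x,z 27.8 127.9 y [-22.4  22.2] tcp [ 0.5446 -0.3237  0.2422] [-1.7999e+02  1.1000e-01  1.4297e+02]
[ 0.5409 -0.3245] 0.2305745
shift [ 0.24 -0.29  1.16] turn 0.4
[ 0.5258 -0.3129] 0.18980450000000001
shift [ 2.16 -0.27  5.24] turn 0.4
[ 0.5181 -0.307 ] 0.1689665
shift [ 3.13 -0.27  7.32] turn 0.4
[ 0.5113 -0.3019] 0.1508465
shift [ 3.98 -0.26  9.13] turn 0.4
[ 0.5107 -0.3014] 0.14903450000000001
shift [ 4.07 -0.26  9.31] turn 0.4
```

```bash
python3 -m crank '[[[3.5,0.3,-0.24,1.2,0.4],[3.5,1.2,-0.24,3.2,0.4],[3.5,2.1,-0.24,5,0.4],[3.5,2.1,-0.24,5.2,0.4],[3.5,2.1,-0.24,5.2,0.4],[3.5,2.1,-0.24,5.2,0.4]]]'
python3 -c "
from h import *
Q=tilt2(120,46)
for s in (40,22,12,1): ins(-42,s,26.3,126.8,0.3,-1.5)"
```

```text
time_s: 32.0
ee_pos: [0.5267, -0.3137, 0.1902]
tool_rot: [-3.141, 0.003, 2.488]
ft_force: [-0.5, -0.7, -1.1]
grip_width: 0.523
grip_force: 50.0
lean 25.3 face x@65 5.8 end 33.8 124.3 -> bottom ctr x,z 27.5 127.3 y [-22.5  22.2] tcp [ 0.5268 -0.3137  0.1904] [-179.99    0.19  142.54]
[ 0.5246 -0.3117] 0.1856745
shift [0.3  0.03 0.47] turn -0.0
[ 0.5186 -0.307 ] 0.1693665
shift [1.07 0.03 2.1 ] turn -0.0
[ 0.5152 -0.3045] 0.1603065
shift [1.49 0.03 3.  ] turn -0.0
[ 0.5115 -0.3016] 0.1503405
shift [1.96 0.03 4.  ] turn -0.0
```

```bash
python3 -m crank '[[[3.5,0.25,0,0.5,0],[3.5,0.6,0,1.3,0],[3.5,1.0,0,2.1,0],[3.5,1.2,0,2.6,0],[3.5,1.4,0,3,0],[3.5,1.4,0,3,0]]]'
python3 -c "
from h import *
for s in (12,1,0): ins(-42,s,26.8,127,0.3,-1.5)"
```

```text
time_s: 32.65
ee_pos: [0.5141, -0.3038, 0.1583]
tool_rot: [3.141, -0.002, 2.488]
ft_force: [-0.1, 0.8, -0.2]
grip_width: 0.523
grip_force: 50.0
[ 0.5156 -0.3048] 0.16050650000000002
shift [-0.18  0.02 -0.23] turn -0.0
[ 0.5119 -0.3019] 0.15054050000000002
shift [0.28 0.02 0.77] turn -0.0
[ 0.5116 -0.3017] 0.1496345
shift [0.33 0.02 0.86] turn -0.0
```

```bash
python3 -m crank '[[[3.5,0.15,0,0.35,0],[3.5,0.25,0,0.6,0],[3.5,0.35,0,0.85,0],[3.5,0.35,0,0.85,0],[3.5,0.35,0,0.85,0]]]'
python3 -m crank '[[[7,0,0,0,0],[7,0,0,0,0],[7,0,0,0,0],[7,0,0,0,0],[7,0,0,-4,0],[7,0,0,-9,0],[7,0,0,-14,0],[7,0,0,-19,0]]]'
python3 -m crank '[[[7,-6,0,-4,0],[7,-6,0,-4,0],[7,-6,0,-4,0],[7,-6,0,-4,0]]]'
python3 - <<'E'
from h import *
Q=rackmap((-30,-20,-10,0,10,20,30)); im=grab('wrist'); save(im,'w6.png'); 
E
```

```text
time_s: 33.15
ee_pos: [0.5119, -0.3022, 0.1507]
tool_rot: [-3.142, -0.0, 2.488]
ft_force: [0.4, -0.1, -0.8]
grip_width: 0.523
grip_force: 50.0
time_s: 33.95
ee_pos: [0.5116, -0.3019, 0.3425]
tool_rot: [3.142, -0.0, 2.488]
ft_force: [0.5, -0.6, -0.0]
grip_width: 0.801
grip_force: 0.0
time_s: 34.35
ee_pos: [0.5588, -0.3382, 0.3798]
tool_rot: [3.141, -0.002, 2.488]
ft_force: [-0.1, -0.0, -0.1]
grip_width: 0.804
grip_force: 0.0
 -70    9    9    9    9    8    9    8
 -64    9    9    8    9    9    9    9
 -58    9   23   23   23   22   23   23
 -52   34   35   35   35   36   35   34
 -46   44   44   44   44   44   44   44
 -40   41   42   43   43   43   43   41
 -34   39   53   54   54   53   53   39
 -28   35   64   65   65   65   64   36
 -22   10   73   74   74   74   73   32
 -16   23   84   85   84   85   83   22
 -10   35   95   94   95   95   95   35
  -4   44   96   96   96   96   96   44
   2   37   92   92   93   92   92   37
   8  394  394  394  394  394  394  394
  14  397  397  397  397  397  397  397
  20  421  420  407  407  407  407  408
  26   53   85   85   86   86   86   25
  32   37   96   96   96   97   96   39
  38  101  108  107  108  108  108   46
  44   43  108  108  109  109  108  108
  50  104  105  105  105  105  106   55
  56   62    .    .    .    .    .   64
  62   74   74   75   75   75   75   74
  68   84   84   85   85   85   84   84
  74   94   95   95   95   95   95   94
  80  104  105  104  104  105  105  104
  86  114  115  114  115  114  114  114
  92  121  121  121  121  121  121  121
  98  117  118  118  118  118  118  118
 104    .    .    .    .    .    .    .
 110    .    .    .    .    .    .    .
 116    .    .    .    .    .    .    .
 122    .    .    .    .    .    .    .
```

View pics/w6.png

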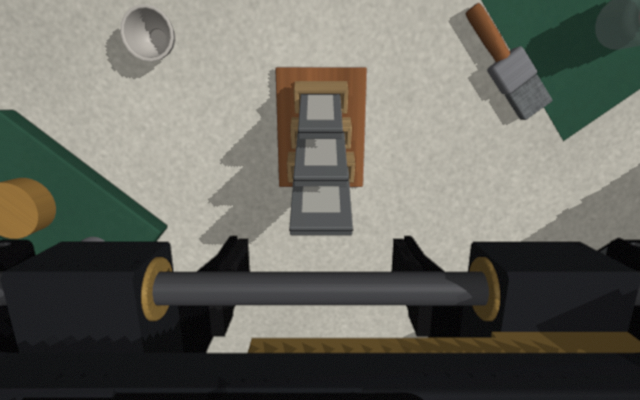

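All three cases stand in their slots, at about (320,110), (320,155) and (320,205). Their top edges at 97, 109 and 121 mm step by 12 mm, as fully seated cases should. The arm is clear, so I'm handing in.

```bash
python3 -c "
from cell import sign_off
print(sign_off())"
```

```text
the job is handed in; nothing more can be done
None
```

The job is handed in at about 34 s of robot time: all three cases stand in their own slots, measured fully home and leaning on the backrests; `sign_off` returned no verdict, and I saw no contact with the bystanders but did not re-measure their positions.

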